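# Find the full gas canister and lock it into the grill stove

## Task

The table's gas grill stove needs a fresh canister: of the three lookalikes in the wire rack one is full and two are empty, so heft them, find the heavy one and lay it in the stove's open bay, valve towards the regulator at the front and notch up. Press the lock lever on the stove's front all the way down to its stop so that the canister is pushed home, and shut the lid over the bay. Leave the two empties lying in the rack, and do not disturb the dishes and the cup.

Things in the scene. Friction and masses are not known exactly. Their poses are not given: they have to be found in the camera images.
- stove: Grey gas grill stove, fixed, 280 mm deep, 366 mm wide. Origin: on the table below the canister bay's axis, at mid-depth. x points to its back, z up; front (regulator, lever, knob) at -x, burner at +y. Bay: open trough along x, 132 mm wide, outer wall y = -68 mm, 34 mm high; heat shield y = 67 mm, 72 mm high; burner 72 mm high, pan supports 88 mm; housing over regulator 84 mm.
- bay_mid (a point): Where the middle of the canister belongs when laid in the bay before locking: on the bay's axis, 49 mm above the table, half-way between regulator and pusher (10 mm play each way). Axes as the stove's. Two cradle ribs 47 mm before and 43 mm behind this point carry the canister; between them the fingers have free room down to the bay floor, 10 mm above the table.
- regulator_tip (a point): Tip of the spring-loaded brass regulator stem that the valve is pressed on, at the front end of the bay on its axis, at stove x = -100 mm; it gives 3 mm when the canister is locked, which puts the middle of a seated canister at stove x = -11 mm, y = 0, z = 49 mm.
- pusher_face (a point): Front face of the steel pusher plate (60 mm wide, 44 mm high) at the rear end of the bay, on its axis, at stove x = 104 mm at the start. Linked to the lock lever: as the lever goes down it moves up to 23 mm forward and pushes the canister home.
- rack: Wavy steel wire rack, 96 mm by 348 mm, fixed, with three cradles side by side along its y axis, 115 mm apart; each holds one canister parallel to the rack's x axis with its axis 49 mm above the table. Two wavy wires, up to 36 mm high, at x = -45 and +45 mm; the space between them is free. Origin: on the table below the middle cradle.
- can_a_mid (a point): Middle of the axis of a gas canister: white steel cylinder 66 mm across, 184 mm long, lying, this point 33 mm above its lowest line and 92 mm from either end. x runs along it from valve to base (valve neck at -x, where the last 26 mm narrow from 66 to 39 mm); z points to the black notch in the neck's flange, up at the start.
- can_b_mid (a point): Middle of the axis of a gas canister: white steel cylinder 66 mm across, 184 mm long, lying, this point 33 mm above its lowest line and 92 mm from either end. x runs along it from valve to base (valve neck at -x, where the last 26 mm narrow from 66 to 39 mm); z points to the black notch in the neck's flange, up at the start.
- can_c_mid (a point): Middle of the axis of a gas canister: white steel cylinder 66 mm across, 184 mm long, lying, this point 33 mm above its lowest line and 92 mm from either end. x runs along it from valve to base (valve neck at -x, where the last 26 mm narrow from 66 to 39 mm); z points to the black notch in the neck's flange, up at the start.
- lock_lever (a joint): Travel of the lock lever, downward: 0 = up (unlocked), 0.028 m = at its lower stop (locked). It stays where it is left; it takes about 5 N at first and about 10 N near the stop with a canister in the bay.
- lever_top (a point): Top face of the lock lever's black tab (36 mm wide, 36 mm out from the stove's front face, 8 mm thick), 22 mm in front of the front face: the place to press down. At the start it is 76 mm above the table, at the stop 48 mm.
- bay_lid (a joint): Angle of the bay lid: 0 = shut, grows as it swings open to the outside (stove's -y side), limit 2.15 rad. Its stiff hinge keeps it at any angle; it takes up to 4 N at the free edge to move it.
- lid_hinge (a point): On the lid's hinge line (along the stove's x), at the middle of the lid's length: stove x = 21 mm, y = -68 mm, z = 34 mm. Its axes turn with the lid and agree with the stove's when shut.
- lid_edge (a point): Middle of the lid's free edge, outer side. The grey sheet lid is L-shaped, 238 mm long: shut, a 54 mm skirt rises from the hinge and a flat top 132 mm wide runs from there across the bay to this edge, 88 mm above the table. Open, the flat top stands roughly upright outside the bay with this edge uppermost, its outer face away from the bay.
- can_a: The canister of point can_a_mid; origin on its lowest line as it lies, at mid-length. The three canisters look alike: one is full and weighs 0.30 to 0.37 kg, the other two are empty and weigh 0.10 to 0.125 kg; which is which changes from start to start and can only be felt.
- can_b: The canister of point can_b_mid; origin on its lowest line as it lies, at mid-length. The three canisters look alike: one is full and weighs 0.30 to 0.37 kg, the other two are empty and weigh 0.10 to 0.125 kg; which is which changes from start to start and can only be felt.
- can_c: The canister of point can_c_mid; origin on its lowest line as it lies, at mid-length. The three canisters look alike: one is full and weighs 0.30 to 0.37 kg, the other two are empty and weigh 0.10 to 0.125 kg; which is which changes from start to start and can only be felt.
- sauce_dish: Bystander: black two-part sauce dish, 85 by 150 by 30 mm, origin under its centre.
- water_cup: Bystander: steel water cup, 72 mm across, 75 mm high, origin under its centre.
- side_dish: Bystander: round black dish of garlic, 120 mm across, 32 mm high, origin under its centre.

How it is judged:
By the outcome, as a careful person would: the job done as asked, in the order asked, and still so for the second after the job is handed in, with the robot touching nothing.
It also fails if it takes over 72 s, if anything falls off the work surface, if the arm or the gripper's body presses on something with over 40 N, if the wrist force passes 120 N, or if a joint passes its speed limit or range.

## Robot

A 7-joint arm with a two-finger parallel gripper is mounted at the origin on the work surface. World frame = base frame: x ahead of the robot, y to its left, z up, the work surface at z = 0. Lengths are in mm, angles in rad, forces in N, time in s.
With the tool pointing down it reaches from about 400 to 875 mm from the base axis. Payload 4.4 kg.
Tool frame: the origin (TCP) lies midway between the tips of the shut fingers; the grasp point (between the pads) lies 19 mm behind it; z points along the fingers, y is the line along which they close (so a half turn about z gives the same grasp; the last joint's range is limited). The gripper opens to 85 mm and grips with 20 to 120 N. Pads are 22 mm wide; open, the fingers measure 114 mm over their backs; the gripper's body (76 mm by 85 mm) begins 54 mm behind the grasp point. The pads swing forward as they close: fully open they stand 13 mm farther back than shut.
Start: joints at [1.201, 0.628, 0.038, 1.517, -0.027, 0.996, -0.02], TCP at [194.474, -620.24, 231.313] pointing down, gripper open.
Joint ranges: [-3.06, 3.06], [-0.37, 2.12], [-1.25, 1.32], [0.18, 2.47], [-1.1, 4.24], [0.23, 1.98], [-2.94, 2.94]. Speed limits (rad/s): [2.57, 2.57, 3.14, 3.14, 3.14, 3.14, 3.14].

## Interface

Orientations are given as [roll, pitch, yaw] about the fixed x, y, z axes, in that order (R = Rz(yaw) Ry(pitch) Rx(roll)).
In Python, from cell import ctrl gives the robot as it stands.
- The arm moves only by the shell command python3 -m handwheel 'ROWS'. ROWS is JSON, a list of rows, each a list of 3 entries, a list of its own where there are three numbers: the turn, a rotation vector about the tool's x, y, z in degrees, then the shift along the tool's x, y, z in m, then the closure, from 0 (fully open) to 1 (shut). A call has 1 to 5 rows; each row shifts and turns the commanded pose from where the row before left it, along the tool's axes as they then stand; what a row does not reach is not made up. A row lasts 1/12 s, in which the tool goes at most 41.7 mm and 7.16 degrees, less where a joint would pass 70% of its speed; a pose out of reach is approached as far as the arm can. A call is refused whole if a number of a shift passes 0.0417 or a number of a turn 7.16, either way. A call with a gripper value outside its range is refused whole. The fingers move at their own pace and stop on an object; the grip force is fixed at half the most. Time passes only in rows, so rows that do not move let the fingers close. It gives the time, the measured TCP pose, the force, the opening and the grip force at its end, in the units of the state.
- ctrl.read_state(): the state, without advancing time (a new reading comes with each control period).
- ctrl.get_image(name): name is "side" or "top"; returns a dict with "pixels" (384x512x3 uint8, red, green, blue), "fx", "fy", "cx", "cy" (pixels), "k1" (the pictures are not rectified: a ray, as slopes to the right and down, at radius r is drawn at 1 + k1 r^2 times it, then the intrinsics apply), "pose" (4x4, takes a point from camera to world coordinates). Camera axes: x right, y up, looking along -z (the intrinsics and any distortion apply to the point x, -y, -z); pixel columns grow to the right and rows downward; lengths in mm; the calibration is good to about 2 mm. A picture is of the moment at which its call begins. There is no depth.
- ctrl.finish_job(): hands the job in; it is judged then, once.
The state is a dict: "clock": time; "qpos": joint angles; "qd": joint speeds; "tau": joint torques, N m; "eef_pos": TCP position; "tool_rot": TCP orientation; "force": force on the tool from outside, world axes, zero at the start; "torque": the same for the moment, N m; "width": finger opening in mm; "gripper_force": force on a finger pad.
Only numpy, scipy, OpenCV 4.12 (cv2) and the standard library are available. Lean on these libraries where they do the work, as an engineer would, in place of code of your own. Each camera call takes 0.05 s, during which the arm holds its last target. There are 200 camera calls.

## Working session

There is one attempt and no reset: what is moved stays moved. The work goes in short steps, Python scripts to look and compute and a shell command to move; the robot and the scene stay as the last step left them, time stands still between calls to the robot, and variables do not carry over. Pictures are saved under pics/ and viewed, at most 10 in all, crops included, and the job is handed in when it is done.

```bash
mkdir -p pics; ls; python3 - <<'E'
from cell import ctrl
import cv2,json
s=ctrl.read_state();print(s)
for n in("top","side"):
    im=ctrl.get_image(n);cv2.imwrite(f"pics/{n}0.png",im["pixels"][:,:,::-1])
    print({k:v for k,v in im.items() if k!="pixels"})
E
```

```text
pics
{'clock': 0.0, 'qpos': array([ 1.20121688,  0.62935706,  0.03842069,  1.51836404, -0.02700706,
        0.99628837, -0.01999264]), 'qd': array([ 0.00106916,  0.00107204,  0.00167672,  0.00061881,  0.00146026,
        0.00028549, -0.0002076 ]), 'tau': array([ 5.61318375e-04, -5.63400435e+01,  1.22686721e+00, -1.93443203e+01,
        1.11669450e-02,  1.05913274e-02,  7.24664403e-06]), 'eef_pos': array([ 194.28942908, -619.63253994,  230.38287404]), 'tool_rot': array([-3.13969308e+00,  7.10724078e-06,  3.03800258e-01]), 'force': array([-0.18094101,  0.36469603, -0.39685638]), 'torque': array([0.01763788, 0.01831373, 0.00801934]), 'gripper_force': 0.0, 'width': 85.40283445459634}
{'fx': 453.2896072113453, 'fy': 453.2896072113453, 'cx': 258.2823313963956, 'cy': 199.3559282921959, 'k1': -0.1512446543507609, 'pose': array([[-6.23468819e-02,  9.76913770e-01, -2.04333925e-01,
         3.79127275e+02],
       [-9.98047853e-01, -6.02763768e-02,  1.63475013e-02,
        -1.15079599e+02],
       [ 3.65359044e-03,  2.04954251e-01,  9.78764735e-01,
         1.24235575e+03],
       [ 0.00000000e+00,  0.00000000e+00,  0.00000000e+00,
         1.00000000e+00]])}
{'fx': 395.14659859420163, 'fy': 395.14659859420163, 'cx': 252.7802135699818, 'cy': 193.02593196810682, 'k1': -0.10775066636799369, 'pose': array([[-8.90132189e-01,  3.31903129e-01, -3.12257906e-01,
         2.56652113e+02],
       [-4.55465617e-01, -6.70062713e-01,  5.86145914e-01,
         5.27105072e+02],
       [-1.46887171e-02,  6.63970085e-01,  7.47614853e-01,
         9.52222894e+02],
       [ 0.00000000e+00,  0.00000000e+00,  0.00000000e+00,
         1.00000000e+00]])}
```

View pics/top0.png

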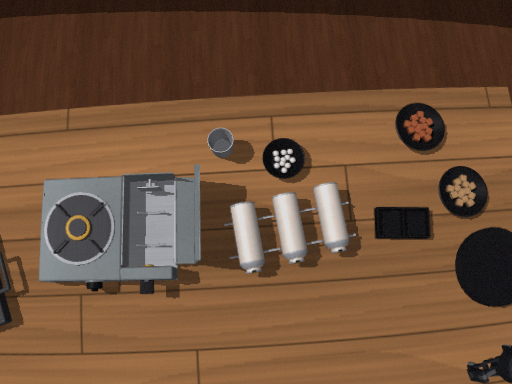

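View pics/side0.png

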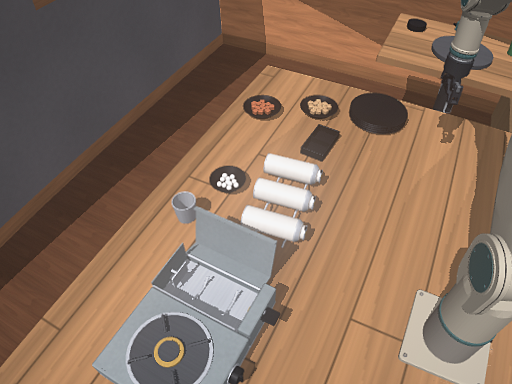

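```bash
cat > h.py <<'E'
import numpy as np,cv2
from cell import ctrl
def K(im): return np.array([[im["fx"],0,im["cx"]],[0,im["fy"],im["cy"]],[0,0,1]]),np.array([im["k1"],0,0,0,0.])
def ray(im,uv):
    k,d=K(im);p=cv2.undistortPoints(np.array(uv,float).reshape(-1,1,2),k,d)[:,0]
    P=im["pose"];return P[:3,3],np.c_[p[:,0],-p[:,1],-np.ones(len(p))]@P[:3,:3].T
def plane(im,uv,z):
    c,r=ray(im,uv);return c+r*((z-c[2])/r[:,2])[:,None]
def proj(im,X):
    P=im["pose"];k,d=K(im);q=(np.array(X,float).reshape(-1,3)-P[:3,3])@P[:3,:3]*[1,-1,-1]
    return cv2.projectPoints(q,np.zeros(3),np.zeros(3),k,d)[0][:,0]
def cans(im,roi):
    m=cv2.inRange(im["pixels"],(165,165,165),(255,255,255));x0,y0,x1,y1=roi
    k=np.zeros_like(m);k[y0:y1,x0:x1]=m[y0:y1,x0:x1]
    k=cv2.morphologyEx(k,cv2.MORPH_OPEN,np.ones((5,5)))
    return [cv2.minAreaRect(c) for c in cv2.findContours(k,0,2)[0] if cv2.contourArea(c)>400]
E
python3 - <<'E'
from h import *
t=ctrl.get_image("top");s=ctrl.get_image("side")
for r in cans(t,(215,175,370,290)):
    b=cv2.boxPoints(r);print(np.round(r[0],1),np.round(r[1],1),round(r[2],1),plane(t,[r[0]],49).round(1))
    print(plane(t,b,49)[:,:2].round(0).tolist())
for r in cans(s,(235,140,335,250)): print('s',np.round(r[0],1),np.round(r[1],1),round(r[2],1),plane(s,[r[0]],49).round(1))
a=cv2.resize(t["pixels"][155:305,30:230],None,fx=4,fy=4,interpolation=2)[:,:,::-1]
cv2.imwrite("pics/c1.png",a)
b=cv2.resize(s["pixels"][200:384,90:300],None,fx=3.2,fy=3.2,interpolation=2)[:,:,::-1];cv2.imwrite("pics/c2.png",b)
E
```

```text
[243.5 232.8] [59.7 16.6] 80.8 [[540.2 -90.1  49. ]]
[[618.0, -60.0], [623.0, -104.0], [464.0, -120.0], [460.0, -77.0]]
[286.7 222.9] [59.6 16.7] 79.7 [[ 559.7 -206.5   49. ]]
[[638.0, -176.0], [643.0, -221.0], [483.0, -237.0], [478.0, -193.0]]
[328.8 212.3] [58.6 17.1] 78.7 [[ 581.  -321.7   49. ]]
[[658.0, -290.0], [664.0, -337.0], [506.0, -353.0], [500.0, -307.0]]
s [272.8 222.9] [64.8 22. ] 16.7 [[ 530.4 -104.5   49. ]]
s [282.9 193.9] [60.4 20.8] 14.7 [[ 550.  -218.6   49. ]]
s [291.8 168.2] [57.5 19.2] 14.6 [[ 569.6 -332.8   49. ]]
```

View pics/c1.png

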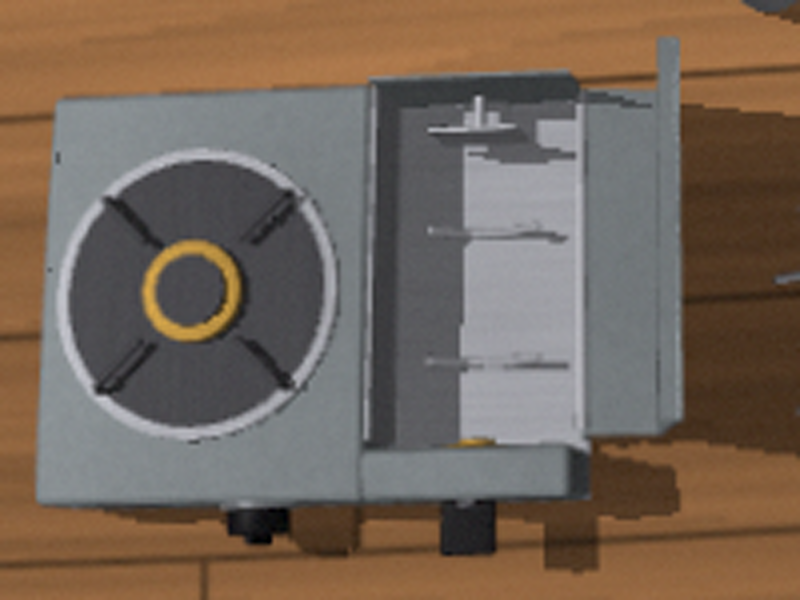

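View pics/c2.png

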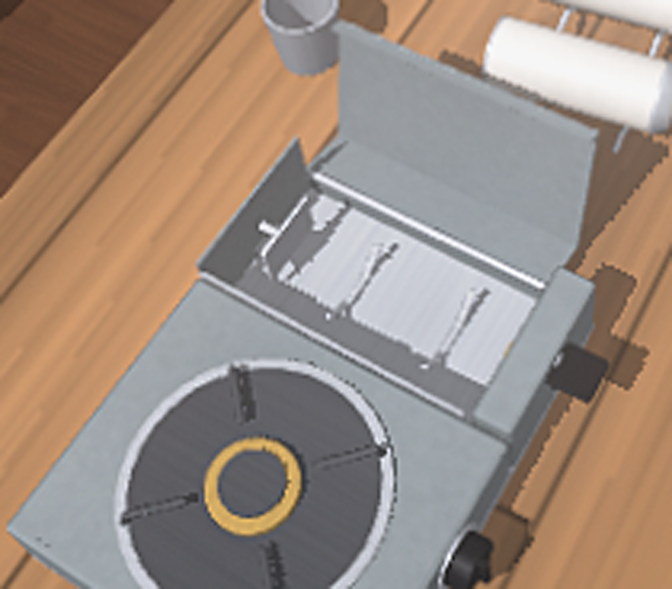

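```bash
python3 - <<'E'
from h import *
from scipy.optimize import least_squares
t=ctrl.get_image("top");s=ctrl.get_image("side")
def mask(im,roi):
    h=cv2.cvtColor(im["pixels"],cv2.COLOR_RGB2HSV);m=((h[...,1]<60)&(h[...,2]>95)).astype('uint8')*255
    x0,y0,x1,y1=roi;k=np.zeros_like(m);k[y0:y1,x0:x1]=m[y0:y1,x0:x1];k=cv2.morphologyEx(k,cv2.MORPH_OPEN,np.ones((7,7)))
    return [cv2.minAreaRect(c) for c in cv2.findContours(k,0,2)[0] if cv2.contourArea(c)>400]
for im,roi in((t,(215,175,370,290)),(s,(235,140,335,250))):
  for r in mask(im,roi):
    b=cv2.boxPoints(r);print(np.round(r[0],1),np.round(r[1],1),round(r[2],1),plane(im,[r[0]],49).round(1),plane(im,b,49)[:,:2].round(0).tolist())
S=lambda u,v:(30+u/4-.375,155+v/4-.375)
D=lambda u,v:(90+u/3.2-.35,200+v/3.2-.35)
obs=[(t,S(57,100),(140,298,72)),(t,S(38,500),(-140,298,72)),(t,S(360,500),(-140,67,72)),(t,S(368,88),(140,67,72)),(t,S(442,553),(-176,18,76)),(t,S(495,553),(-176,-18,76)),
(s,D(505,440),(-140,67,72)),(s,D(203,278),(140,67,72)),(s,D(606,365),(-176,-18,76))]
def T(p,X): c,sn=np.cos(p[2]),np.sin(p[2]);return np.array([p[0]+c*X[0]-sn*X[1],p[1]+sn*X[0]+c*X[1],X[2]])
f=lambda p:np.concatenate([proj(o[0],T(p,o[2]))[0]-o[1] for o in obs])
r=least_squares(f,[560,90,0],x_scale=[100,100,.1],loss='soft_l1');print(r.x,f(r.x).reshape(-1,2).round(1).tolist())
for X in ((2,0,49),(-162,0,76),(104,0,49)):print(T(r.x,X))
# open lid free edge
print(plane(t,[S(680,42),S(682,418)],165))
E
```

```text
[246.8 235.9] [69.5 24.9] 79.7 [[531.5 -98.5  49. ]] [[621.0, -54.0], [629.0, -120.0], [444.0, -142.0], [437.0, -77.0]]
[289.6 227.2] [70.3 24.8] 79.7 [[ 547.5 -213.5   49. ]] [[638.0, -170.0], [647.0, -237.0], [459.0, -256.0], [451.0, -191.0]]
[331.2 217. ] [69.4 24.5] 78.4 [[ 568.1 -327.    49. ]] [[658.0, -283.0], [668.0, -350.0], [480.0, -370.0], [472.0, -305.0]]
[269.5 227.5] [43. 69.] 90.0 [[531.8 -85.6  49. ]] [[658.0, -112.0], [474.0, -203.0], [416.0, -62.0], [584.0, 22.0]]
[283.8 194.7] [62.6 22.3] 14.0 [[ 546.1 -216.9   49. ]] [[630.0, -161.0], [657.0, -249.0], [461.0, -274.0], [444.0, -187.0]]
[292.3 169.3] [58.8 21.5] 13.0 [[ 566.3 -329.    49. ]] [[649.0, -269.0], [678.0, -365.0], [482.0, -391.0], [464.0, -296.0]]
[ 5.71351892e+02  1.62548336e+02 -2.33278883e-02] [[-1.5, -0.9], [-1.7, 1.5], [1.6, 0.2], [1.4, -1.5], [-0.8, 0.5], [-0.2, 0.2], [0.9, 0.4], [-2.5, -1.1], [0.1, -0.7]]
[573.35134736 162.50168412  49.        ]
[409.39596895 166.32711082  76.        ]
[675.32359491 160.12245531  49.        ]
[[699.36398734   6.41565349 165.        ]
 [467.86421288  13.76361162 165.        ]]
```

```bash
python3 -m handwheel '[[[0,0,4.85],[0,0,0],0],[[0,0,4.85],[0,0,0],0],[[0,0,0],[0.0273,-0.016,0.006],0],[[0,0,0],[0.0273,-0.016,0.006],0],[[0,0,0],[0.0273,-0.016,0.006],0]]'
python3 -m handwheel '[[[0,0,0],[0.0273,-0.016,0.006],0],[[0,0,0],[0.0273,-0.016,0.006],0],[[0,0,0],[0.0273,-0.016,0.006],0],[[0,0,0],[0.0273,-0.016,0.006],0],[[0,0,0],[0.0273,-0.016,0.006],0]]'
python3 -m handwheel '[[[0,0,0],[0.0273,-0.016,0.006],0],[[0,0,0],[0.0273,-0.016,0.006],0],[[0,0,0],[0.0273,-0.016,0.006],0],[[0,0,0],[0.0273,-0.016,0.006],0],[[0,0,0],[0.0273,-0.016,0.006],0]]'
python3 -m handwheel '[[[0,0,0],[0.0273,-0.016,0.006],0],[[0,0,0],[0.0273,-0.016,0.006],0],[[0,0,0],[0,0,0],0],[[0,0,0],[0,0,0],0]]'
cat >> h.py <<'E'
def go(x,y,z,yaw):
    "tool-frame shift (mm) after turning the tool about its z by the printed degrees; tilt error too"
    s=ctrl.read_state();p=s["eef_pos"];r=s["tool_rot"];a=np.array([x,y,z])-p;c,n=np.cos(yaw),np.sin(yaw)
    print("turn",np.degrees(r[2]-yaw).round(2),"shift",np.round([c*a[0]+n*a[1],n*a[0]-c*a[1],-a[2]],1),"pos",p.round(1),"rot",r.round(4),"F",s["force"].round(2),"T",s["torque"].round(2),"w",round(s["width"],1),"t",s["clock"])
E
python3 -c "
from h import *
go(568,-327,26,.135)
im=ctrl.get_image('side');cv2.imwrite('pics/s1.png',cv2.resize(im['pixels'][60:260,200:420],None,fx=3,fy=3)[:,:,::-1])"
```

```text
clock: 0.72
eef_pos: [269.5, -561.2, 213.1]
tool_rot: [3.141, -0.0, 0.133]
force: [1.3, -0.5, -0.7]
width: 85.4
gripper_force: 0.0
clock: 1.13
eef_pos: [394.8, -463.1, 183.1]
tool_rot: [3.141, -0.0, 0.134]
force: [-0.1, 0.1, -0.4]
width: 85.4
gripper_force: 0.0
clock: 1.55
eef_pos: [519.4, -365.4, 153.1]
tool_rot: [3.142, -0.0, 0.135]
force: [0.9, 0.1, -0.3]
width: 85.4
gripper_force: 0.0
clock: 1.88
eef_pos: [569.9, -324.5, 140.5]
tool_rot: [-3.14, -0.0, 0.139]
force: [-0.0, 0.2, 1.0]
width: 85.2
gripper_force: 0.0
turn 0.25 shift [ -2.2   2.2 114.5] pos [ 569.9 -324.5  140.5] rot [-3.1399e+00 -2.0000e-04  1.3940e-01] F [-0.04  0.18  0.98] T [-0.02  0.08  0.  ] w 85.2 t 1.8833
```

View pics/s1.png

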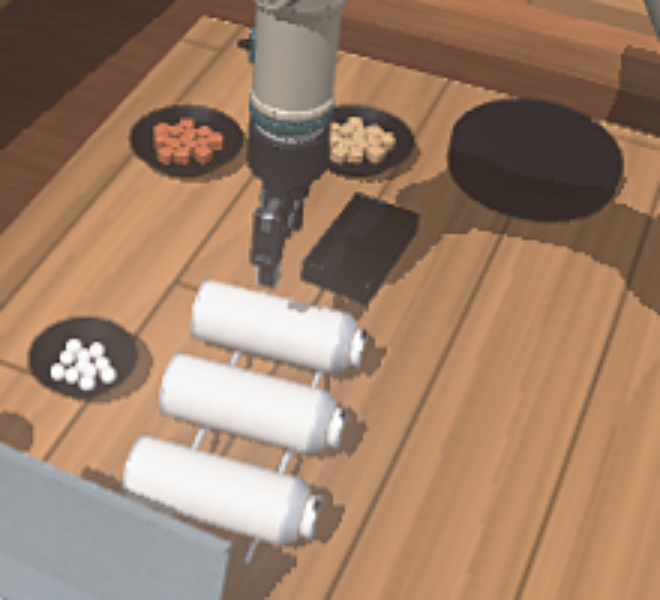

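```bash
python3 -m handwheel '[[[0,0,0],[-0.002,0.002,0.025],0],[[0,0,0],[0,0,0.025],0],[[0,0,0],[0,0,0.016],0],[[0,0,0],[0,0,0],0]]'
python3 -m handwheel '[[[0,0,0],[0,0,0.016],0],[[0,0,0],[0,0,0.016],0],[[0,0,0],[0,0,0.016],0],[[0,0,0],[0,0,0],0],[[0,0,0],[0,0,0],0]]'
python3 -c "
from h import *
go(568,-327,26,.135)
im=ctrl.get_image('top');cv2.imwrite('pics/t2.png',cv2.resize(im['pixels'][140:300,200:410],None,fx=3.6,fy=3.6)[:,:,::-1])"
```

```text
clock: 2.27
eef_pos: [562.4, -330.3, 72.1]
tool_rot: [-3.139, 0.006, 0.132]
force: [-0.3, 0.3, -0.5]
width: 85.5
gripper_force: 0.0
clock: 2.68
eef_pos: [565.7, -330.9, 27.9]
tool_rot: [3.141, 0.001, 0.133]
force: [0.4, 0.0, 0.4]
width: 85.5
gripper_force: 0.0
turn -0.12 shift [ 2.8 -3.5  1.9] pos [ 565.7 -330.9   27.9] rot [3.1412e+00 6.0000e-04 1.3300e-01] F [0.45 0.02 0.41] T [ 0.01 -0.05 -0.02] w 85.5 t 2.6833
```

View pics/t2.png

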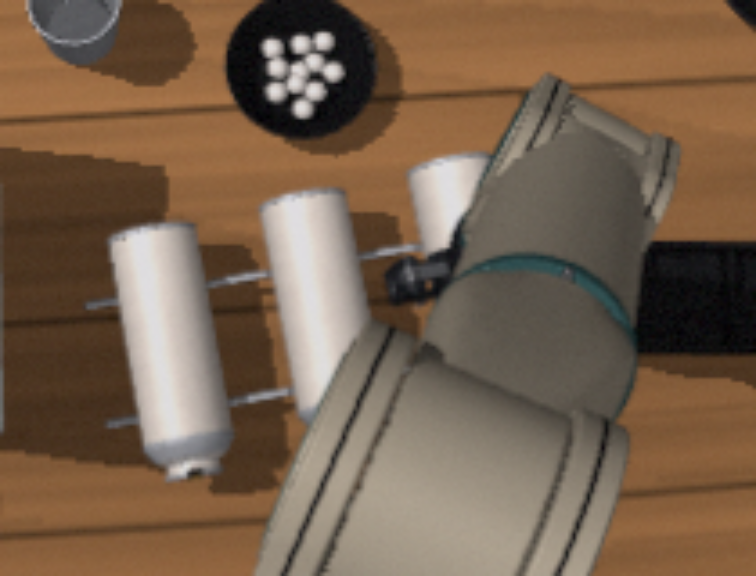

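```bash
python3 -m handwheel '[[[0,0,0],[0,-0.002,0],0.5],[[0,0,0],[0,0,0],1],[[0,0,0],[0,0,0],1],[[0,0,0],[0,0,0],1],[[0,0,0],[0,0,0],1]]'
python3 -m handwheel '[[[0,0,0],[0,0,0],1],[[0,0,0],[0,0,0],1],[[0,0,0],[0,0,0],1]]'
python3 -m handwheel '[[[0,0,0],[0,0,-0.01],1],[[0,0,0],[0,0,-0.012],1],[[0,0,0],[0,0,-0.012],1],[[0,0,0],[0,0,-0.006],1],[[0,0,0],[0,0,0],1]]'
python3 -m handwheel '[[[0,0,0],[0,0,0],1],[[0,0,0],[0,0,0],1]]'
python3 -m handwheel '[[[0,0,0],[0,0,0],1]]'
python3 -m handwheel '[[[0,0,0],[0,0,0],1]]'
python3 -c "
from h import *
go(568,-327,26,.135)"
```

```text
clock: 3.15
eef_pos: [567.0, -328.5, 29.6]
tool_rot: [3.14, -0.002, 0.134]
force: [-1.4, -0.5, 6.3]
width: 64.5
gripper_force: 64.8
clock: 3.4
eef_pos: [567.0, -328.5, 29.6]
tool_rot: [3.14, -0.002, 0.134]
force: [-0.9, 0.5, 6.6]
width: 64.4
gripper_force: 64.8
clock: 3.82
eef_pos: [567.6, -328.6, 69.9]
tool_rot: [3.139, -0.003, 0.135]
force: [0.1, -0.7, -3.8]
width: 64.1
gripper_force: 67.5
clock: 3.98
eef_pos: [565.7, -327.5, 67.0]
tool_rot: [-3.141, 0.001, 0.135]
force: [0.6, 0.6, -4.5]
width: 64.4
gripper_force: 67.5
clock: 4.07
eef_pos: [565.6, -327.4, 66.6]
tool_rot: [-3.141, 0.001, 0.134]
force: [-0.0, -0.1, -3.6]
width: 63.8
gripper_force: 67.5
clock: 4.15
eef_pos: [565.7, -327.5, 66.6]
tool_rot: [-3.141, 0.001, 0.134]
force: [-0.4, 1.0, -3.8]
width: 64.3
gripper_force: 67.5
turn -0.03 shift [ 2.4 -0.2 40.6] pos [ 565.7 -327.5   66.6] rot [-3.1408e+00  1.0000e-03  1.3450e-01] F [-0.37  0.98 -3.75] T [-0.04  0.02  0.06] w 64.3 t 4.15
```

```bash
python3 -m handwheel '[[[0,0,0],[0,0,-0.03],1],[[0,0,0],[0,0,-0.033],1],[[0,0,3.05],[0,0,-0.033],1],[[0,0,3.05],[0,0,-0.033],1],[[0,0,3.05],[0,0,-0.03],1]]'
python3 -m handwheel '[[[0,0,0],[0,-0.02,0],1],[[0,0,0],[0,-0.035,0],1],[[0,0,0],[0,-0.035,0],1],[[0,0,0],[0,-0.035,0],1],[[0,0,0],[0,-0.035,0],1]]'
python3 -m handwheel '[[[0,0,0],[0,-0.035,0],1],[[0,0,0],[0,-0.035,0],1],[[0,0,0],[0,-0.035,0],1],[[0,0,0],[0,-0.035,0],1],[[0,0,0],[0,-0.035,0],1]]'
python3 -m handwheel '[[[0,0,0],[0,-0.035,0],1],[[0,0,0],[0,-0.035,0],1],[[0,0,0],[0,-0.035,0],1],[[0,0,0],[0,-0.03,0],1],[[0,0,0],[0,-0.02,0],1]]'
python3 -m handwheel '[[[0,0,0],[0,0,0],1],[[0,0,0],[0,0,0],1],[[0,0,0],[0,0,0],1]]'
python3 - <<'E'
from h import *
go(573.4,162,150,-.025)
t=ctrl.get_image('top');s=ctrl.get_image('side')
def T(p,X): c,sn=np.cos(p[2]),np.sin(p[2]);return np.array([p[0]+c*X[0]-sn*X[1],p[1]+sn*X[0]+c*X[1],X[2]])
p=(571.35,162.5,-.0233)
for X in ((0,-68,34),(0,67,72),(-45,0,30),(45,0,30),(-140,-68,84),(-100,67,84)):
    q=proj(t,T(p,X))[0];print(X,((q-[30,155]+.375)*4).round(0))
cv2.imwrite('pics/t3.png',cv2.resize(t['pixels'][120:320,30:290],None,fx=3,fy=3)[:,:,::-1])
cv2.imwrite('pics/s3.png',cv2.resize(s['pixels'][120:384,90:360],None,fx=2.2,fy=2.2)[:,:,::-1])
a=cv2.resize(t['pixels'][120:320,30:290],None,fx=3,fy=3);b=cv2.resize(s['pixels'][120:384,90:360],None,fx=2.2,fy=2.2)
E
```

```text
clock: 4.57
eef_pos: [566.0, -327.7, 227.9]
tool_rot: [-3.141, -0.0, -0.028]
force: [0.8, -1.8, -4.5]
width: 64.2
gripper_force: 68.8
clock: 4.98
eef_pos: [569.6, -166.2, 225.9]
tool_rot: [-3.141, 0.001, -0.026]
force: [0.7, 0.3, -3.1]
width: 64.2
gripper_force: 68.8
clock: 5.4
eef_pos: [574.0, 8.8, 226.0]
tool_rot: [3.142, 0.001, -0.025]
force: [1.2, -0.6, -3.6]
width: 64.3
gripper_force: 68.8
clock: 5.82
eef_pos: [577.6, 166.9, 225.8]
tool_rot: [-3.139, 0.001, -0.021]
force: [0.2, 0.0, -3.8]
width: 64.5
gripper_force: 68.8
clock: 6.07
eef_pos: [578.3, 160.9, 225.9]
tool_rot: [3.14, 0.001, -0.026]
force: [-0.4, -1.1, -2.6]
width: 63.9
gripper_force: 68.8
turn -0.05 shift [-4.9 -1.  75.9] pos [578.3 160.9 225.9] rot [ 3.1401e+00  7.0000e-04 -2.5900e-02] F [-0.39 -1.09 -2.62] T [-0.03  0.02  0.04] w 63.9 t 6.0667
(0, -68, 34) [581. 289.]
(0, 67, 72) [369. 287.]
(-45, 0, 30) [483. 359.]
(45, 0, 30) [483. 228.]
(-140, -68, 84) [569. 495.]
(-100, 67, 84) [362. 438.]
```

View pics/t3.png

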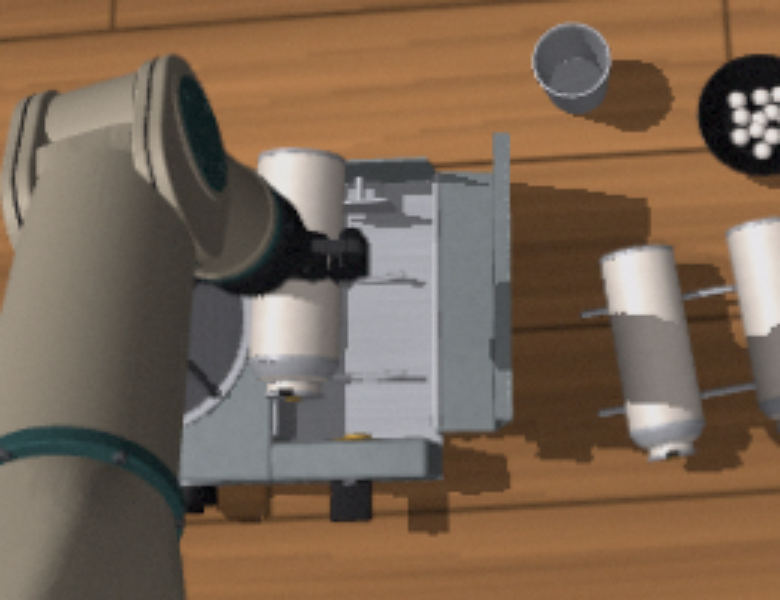

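```bash
python3 - <<'E'
from h import *
t=ctrl.get_image('top')
f=lambda u,v:(30+u/3-.33,120+v/3-.33)
print(plane(t,[f(302,149)],270),plane(t,[f(292,396)],245),plane(t,[f(294,385)],255))
im=ctrl.get_image('top')
E
```

```text
[[668.71992027 151.69106036 270.        ]] [[486.6144263  167.29274029 245.        ]] [[493.56833434 162.85199127 255.        ]]
```

```bash
python3 -m handwheel '[[[0,0,0],[-0.0045,-0.001,0.025],1],[[0,0,0],[0,0,0.03],1],[[0,0,0],[0,0,0.035],1],[[0,0,0],[0,0,0.035],1],[[0,0,0],[0,0,0.025],1]]'
python3 -m handwheel '[[[0,0,0],[0,0,0],1],[[0,0,0],[0,0,0],1],[[0,0,0],[0,0,0],1]]'
python3 - <<'E'
from h import *
go(574,162,30,-.025)
E
```

```text
clock: 6.68
eef_pos: [573.0, 162.0, 73.9]
tool_rot: [3.141, 0.002, -0.027]
force: [0.0, 0.0, -2.9]
width: 64.2
gripper_force: 68.8
clock: 6.93
eef_pos: [575.6, 163.0, 77.9]
tool_rot: [-3.141, -0.003, -0.026]
force: [0.2, 1.0, -4.2]
width: 64.3
gripper_force: 68.8
turn -0.06 shift [-1.6  1.  47.9] pos [575.6 163.   77.9] rot [-3.141e+00 -2.800e-03 -2.610e-02] F [ 0.21  1.03 -4.24] T [ 0.06 -0.06 -0.06] w 64.3 t 6.9333
```

```bash
python3 -m handwheel '[[[0,0,0],[-0.001,0.001,0.02],1],[[0,0,0],[0,0,0.015],1],[[0,0,0],[0,0,0.006],1],[[0,0,0],[0,0,0],1],[[0,0,0],[0,0,0],1]]'
python3 -m handwheel '[[[0,0,0],[0,0,0.003],1],[[0,0,0],[0,0,0],1]]'
python3 -m handwheel '[[[0,0,0],[0,0,0.002],1],[[0,0,0],[0,0,0],1]]'
python3 -m handwheel '[[[0,0,0],[0,0,0.001],1],[[0,0,0],[0,0,0],1]]'
python3 - <<'E'
from h import *
go(574,162,30,-.025)
E
```

```text
clock: 7.35
eef_pos: [574.2, 162.5, 36.8]
tool_rot: [-3.141, -0.002, -0.025]
force: [0.3, -0.2, -3.0]
width: 64.1
gripper_force: 68.8
clock: 7.52
eef_pos: [573.8, 162.4, 33.3]
tool_rot: [-3.141, -0.002, -0.025]
force: [1.0, 0.5, -3.2]
width: 64.1
gripper_force: 68.8
clock: 7.68
eef_pos: [573.9, 162.4, 31.4]
tool_rot: [-3.141, -0.002, -0.025]
force: [-0.1, -1.2, 3.4]
width: 64.1
gripper_force: 69.4
clock: 7.85
eef_pos: [574.0, 162.3, 31.2]
tool_rot: [-3.141, -0.002, -0.025]
force: [-2.4, -1.2, 11.4]
width: 64.3
gripper_force: 70.1
turn -0.0 shift [0.1 0.3 1.2] pos [574.  162.3  31.2] rot [-3.1409e+00 -2.1000e-03 -2.5100e-02] F [-2.38 -1.24 11.37] T [-0.01  0.51  0.11] w 64.3 t 7.85
```

```bash
python3 -m handwheel '[[[0,0,0],[0,0,-0.001],1],[[0,0,0],[0,0,0],0.1],[[0,0,0],[0,0,0],0.1],[[0,0,0],[0,0,0],0.1],[[0,0,0],[0,0,0],0.1]]'
python3 -m handwheel '[[[0,0,0],[0,0,-0.015],0.1],[[0,0,0],[0,0,-0.03],0.1],[[0,0,0],[0,0,-0.04],0.1],[[0,0,0],[0,0,-0.04],0.1],[[0,0,0],[0,0,-0.04],0.1]]'
python3 -m handwheel '[[[0,0,0],[0,0,-0.03],1],[[0,0,0],[-0.02,0,-0.02],1],[[0,0,0],[-0.035,0,0],1],[[0,0,0],[-0.035,0,0],1],[[0,0,0],[-0.035,0,0],1]]'
python3 -m handwheel '[[[0,0,0],[-0.035,0,0],1],[[0,0,0],[0,0,0],1],[[0,0,0],[0,0,0],1]]'
python3 - <<'E'
from h import *
go(409.4,165.5,100,-.025)
t=ctrl.get_image('top')
cv2.imwrite('pics/t4.png',cv2.resize(t['pixels'][130:310,30:290],None,fx=3,fy=3)[:,:,::-1])
E
```

```text
clock: 8.27
eef_pos: [573.0, 162.3, 30.2]
tool_rot: [-3.142, 0.0, -0.025]
force: [-0.7, 0.0, -0.4]
width: 76.8
gripper_force: 0.0
clock: 8.68
eef_pos: [572.5, 162.0, 196.7]
tool_rot: [3.141, 0.001, -0.025]
force: [1.0, 1.0, 0.5]
width: 76.9
gripper_force: 0.0
clock: 9.1
eef_pos: [446.7, 165.3, 245.6]
tool_rot: [-3.141, -0.001, -0.026]
force: [-0.4, 1.5, 1.0]
width: 16.2
gripper_force: 0.0
clock: 9.35
eef_pos: [411.4, 166.4, 245.6]
tool_rot: [-3.141, 0.001, -0.023]
force: [0.8, -0.4, -0.8]
width: -0.1
gripper_force: 0.0
turn 0.09 shift [ -2.    1.  145.6] pos [411.4 166.4 245.6] rot [-3.1413e+00  5.0000e-04 -2.3400e-02] F [ 0.81 -0.43 -0.75] T [-0.02 -0.02  0.02] w -0.1 t 9.35
```

View pics/t4.png

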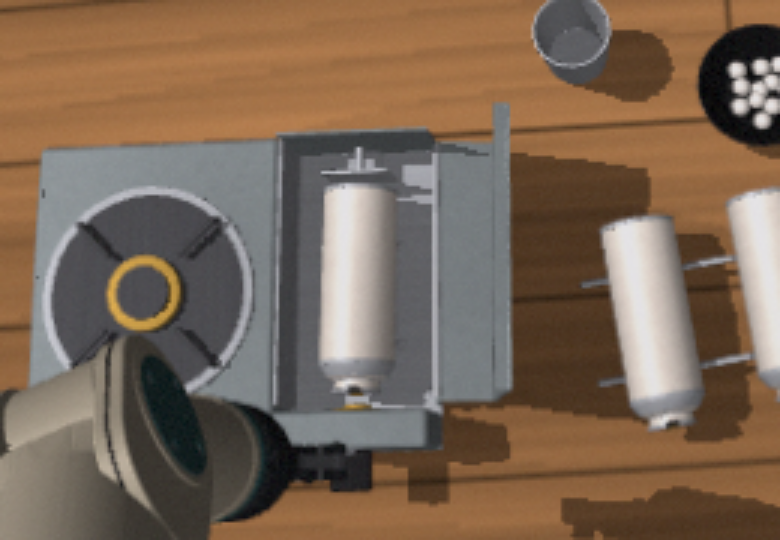

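```bash
python3 -m handwheel '[[[0,0,0],[-0.003,0.001,0.025],1],[[0,0,0],[0,0,0.035],1],[[0,0,0],[0,0,0.035],1],[[0,0,0],[0,0,0.035],1],[[0,0,0],[0,0,0.02],1]]'
python3 -m handwheel '[[[0,0,0],[0,0,0],1],[[0,0,0],[0,0,0],1],[[0,0,0],[0,0,0.01],1],[[0,0,0],[0,0,0.008],1],[[0,0,0],[0,0,0],1]]'
python3 -c "
from h import *
go(408,165.5,48,-.025)"
```

```text
clock: 9.82
eef_pos: [410.6, 164.8, 92.2]
tool_rot: [3.14, 0.001, -0.026]
force: [-0.2, 0.5, -0.5]
width: 0.0
gripper_force: 0.0
clock: 10.23
eef_pos: [410.9, 165.5, 77.5]
tool_rot: [-3.141, -0.001, -0.026]
force: [-0.5, 0.3, -0.6]
width: 0.2
gripper_force: 0.0
turn -0.03 shift [-2.9  0.1 29.5] pos [410.9 165.5  77.5] rot [-3.1412e+00 -1.1000e-03 -2.5500e-02] F [-0.53  0.3  -0.6 ] T [-0.03 -0.02  0.02] w 0.2 t 10.2333
```

```bash
python3 -m handwheel '[[[0,0,0],[-0.002,0,0.005],1],[[0,0,0],[0,0,0.005],1],[[0,0,0],[0,0,0.005],1],[[0,0,0],[0,0,0.005],1],[[0,0,0],[0,0,0],1]]'
python3 -m handwheel '[[[0,0,0],[0,0,0.004],1],[[0,0,0],[0,0,0.003],1],[[0,0,0],[0,0,0.002],1],[[0,0,0],[0,0,0],1]]'
python3 -m handwheel '[[[0,0,0],[0,0,0.002],1],[[0,0,0],[0,0,0],1],[[0,0,0],[0,0,0],1]]'
python3 -c "
from h import *
go(408,165.5,48,-.025)"
```

```text
clock: 10.65
eef_pos: [409.7, 165.7, 57.7]
tool_rot: [-3.141, -0.003, -0.026]
force: [0.6, -0.3, -0.0]
width: -0.1
gripper_force: 0.0
clock: 10.98
eef_pos: [409.3, 165.7, 48.9]
tool_rot: [-3.141, -0.003, -0.026]
force: [1.7, -1.5, 1.6]
width: -0.0
gripper_force: 1.0
clock: 11.23
eef_pos: [409.3, 165.8, 47.8]
tool_rot: [-3.14, -0.003, -0.026]
force: [0.8, -0.3, 15.4]
width: -0.0
gripper_force: 7.9
turn -0.04 shift [-1.3  0.3 -0.2] pos [409.3 165.8  47.8] rot [-3.1403 -0.0033 -0.0257] F [ 0.81 -0.31 15.43] T [-0.27 -0.03 -0.01] w -0.0 t 11.2333
```

```bash
python3 - <<'E'
from h import *
t=ctrl.get_image('top');s=ctrl.get_image('side')
a=cv2.resize(t['pixels'][165:305,90:230],None,fx=4,fy=4);b=cv2.resize(s['pixels'][240:350,190:300],None,fx=5.09,fy=5.09)[:560]
b=cv2.resize(b,(390,560)) if 0 else b
cv2.imwrite('pics/p5.png',cv2.resize(np.hstack([a,b]),(800,400))[:,:,::-1])
E
```

```text
(no output)
```

View pics/p5.png

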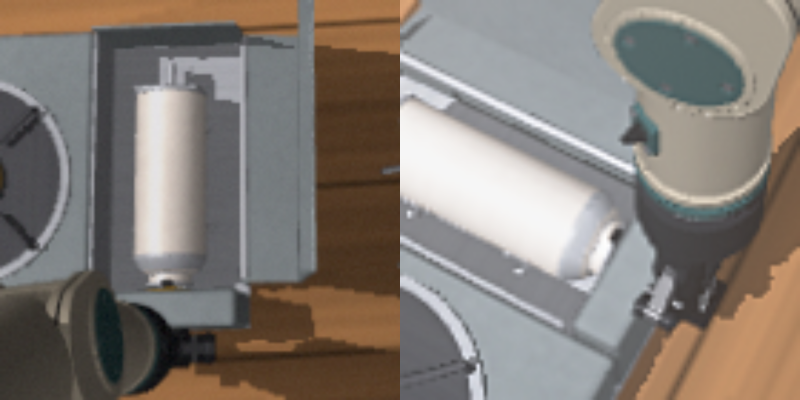

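```bash
python3 -m handwheel '[[[0,0,0],[0,0,0.001],1],[[0,0,0],[0,0,0],1],[[0,0,0],[0,0,0],1]]'
python3 -m handwheel '[[[0,0,0],[0,0,0.001],1],[[0,0,0],[0,0,0],1],[[0,0,0],[0,0,0],1]]'
python3 -m handwheel '[[[0,0,0],[0,0,0.001],1],[[0,0,0],[0,0,0],1],[[0,0,0],[0,0,0],1]]'
```

```text
clock: 11.58
eef_pos: [409.3, 165.7, 47.6]
tool_rot: [-3.14, -0.004, -0.026]
force: [-1.5, -0.6, 28.6]
width: 0.0
gripper_force: 13.8
clock: 11.83
eef_pos: [409.4, 165.8, 47.5]
tool_rot: [-3.139, -0.004, -0.026]
force: [-3.2, -1.6, 39.4]
width: 0.1
gripper_force: 19.7
clock: 12.08
eef_pos: [409.3, 165.8, 47.3]
tool_rot: [-3.138, -0.004, -0.026]
force: [-4.5, -3.1, 50.4]
width: -0.0
gripper_force: 25.7
```

```bash
python3 - <<'E'
from h import *
t=ctrl.get_image('top');s=ctrl.get_image('side')
def T(X,p=(571.35,162.2,-.0233)): c,sn=np.cos(p[2]),np.sin(p[2]);return np.array([p[0]+c*X[0]-sn*X[1],p[1]+sn*X[0]+c*X[1],X[2]])
L=lambda f,x,s,h:(x,-68+s*np.cos(f)-h*np.sin(f),34+s*np.sin(f)+h*np.cos(f))
for f in np.arange(1.5,2.16,.1):
    a=proj(t,[T(L(f,x,132,54)) for x in(-98,140)]);b=proj(t,[T(L(f,x,0,54)) for x in(-98,140)])
    c=proj(s,[T(L(f,x,132,54)) for x in(-98,140)])
    print(round(f,2),((a-[30,155])*4).round().tolist(),((b-[30,155])*4).round()[:,0],((c-[90,200])*3.2).round().tolist())
print(plane(t,[(221,135)],75))
for f in np.arange(2.0,-.01,-.2):
    q=T(L(f,10,112,54));print(round(f,1),q.round(0))
E
```

```text
1.5 [[615.0, 415.0], [613.0, 28.0]] [660. 656.] [[571.0, 154.0], [306.0, 37.0]]
1.6 [[639.0, 415.0], [635.0, 30.0]] [662. 657.] [[579.0, 145.0], [316.0, 30.0]]
1.7 [[661.0, 415.0], [657.0, 32.0]] [662. 658.] [[587.0, 137.0], [326.0, 24.0]]
1.8 [[683.0, 415.0], [678.0, 34.0]] [662. 658.] [[594.0, 131.0], [335.0, 20.0]]
1.9 [[703.0, 416.0], [697.0, 38.0]] [661. 656.] [[600.0, 127.0], [344.0, 18.0]]
2.0 [[722.0, 416.0], [715.0, 41.0]] [659. 655.] [[605.0, 125.0], [352.0, 17.0]]
2.1 [[738.0, 417.0], [731.0, 45.0]] [656. 652.] [[610.0, 125.0], [360.0, 18.0]]
[[807.74118071 -44.43016997  75.        ]]
2.0 [578.  -2. 113.]
1.8 [578.  16. 131.]
1.6 [578.  37. 144.]
1.4 [579.  60. 154.]
1.2 [580.  84. 158.]
1.0 [580. 109. 157.]
0.8 [581. 133. 152.]
0.6 [581. 156. 142.]
0.4 [582. 176. 127.]
0.2 [582. 193. 109.]
0.0 [582. 206.  88.]
```

```bash
python3 -m handwheel '[[[0,0,0],[0,0,-0.02],1],[[0,0,0],[0,0,-0.036],1],[[0,0,0],[0,0,-0.036],1],[[0,0,0],[0,0,-0.036],1],[[0,0,0],[0,0,-0.036],1]]'
python3 -m handwheel '[[[0,0,0],[0.022,0.024,0],1],[[0,0,0],[0.022,0.024,0],1],[[0,0,0],[0.022,0.024,0],1],[[0,0,0],[0.022,0.024,0],1]]'
python3 -m handwheel '[[[0,0,0],[0.022,0.024,0],1],[[0,0,0],[0.022,0.024,0],1],[[0,0,0],[0.022,0.024,0],1],[[0,0,0],[0.022,0.024,0],1],[[0,0,0],[0,0,0],1]]'
python3 -m handwheel '[[[0,0,0],[0,0,0.02],1],[[0,0,0],[0,0,0.03],1],[[0,0,0],[0,0,0.03],1],[[0,0,0],[0,0,0],1],[[0,0,0],[0,0,0],1]]'
python3 -c "
from h import *
go(580,1.5,131,-.025)
t=ctrl.get_image('top');cv2.imwrite('pics/t6.png',cv2.resize(t['pixels'][130:310,30:290],None,fx=3,fy=3)[:,:,::-1])"
```

```text
clock: 12.6
eef_pos: [406.7, 165.1, 209.1]
tool_rot: [3.141, 0.002, -0.025]
force: [0.0, 1.7, 0.8]
width: 0.1
gripper_force: 0.0
clock: 12.93
eef_pos: [493.6, 66.9, 207.8]
tool_rot: [-3.141, 0.0, -0.023]
force: [1.4, 1.3, -0.9]
width: -0.2
gripper_force: 0.0
clock: 13.35
eef_pos: [582.2, -37.8, 207.8]
tool_rot: [3.137, -0.004, -0.032]
force: [0.6, 0.1, 0.8]
width: 0.2
gripper_force: 0.0
clock: 13.77
eef_pos: [577.4, -30.5, 126.4]
tool_rot: [-3.141, 0.004, -0.025]
force: [0.5, -0.6, 0.8]
width: 0.1
gripper_force: 0.0
turn -0.01 shift [  1.8 -32.1  -4.6] pos [577.4 -30.5 126.4] rot [-3.1413  0.0042 -0.0252] F [ 0.51 -0.6   0.77] T [-0.06  0.02 -0.  ] w 0.1 t 13.7667
```

View pics/t6.png

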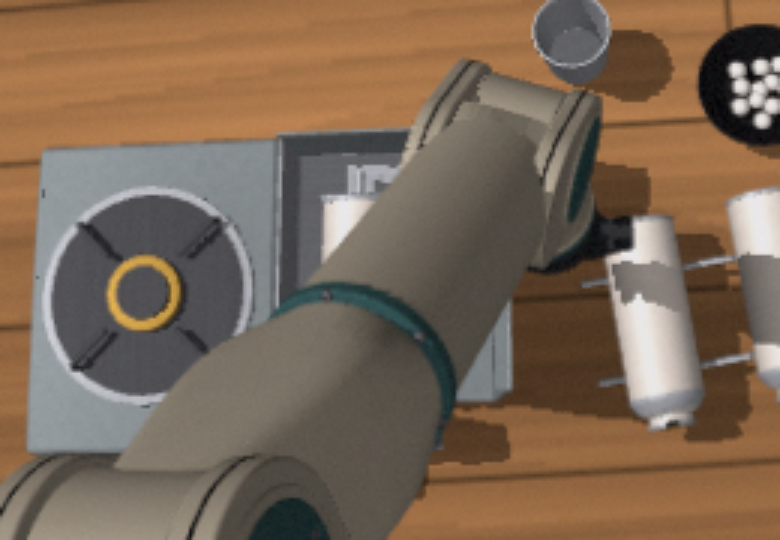

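```bash
python3 -m handwheel '[[[0,0,0],[0,-0.011,-0.002],1],[[0,0,0],[0,-0.011,-0.002],1],[[0,0,0],[0,-0.010,-0.001],1],[[0,0,0],[0,-0.010,-0.006],1],[[0,0,0],[0,-0.0105,-0.006],1]]'
python3 -m handwheel '[[[0,0,0],[0,-0.0115,-0.005],1],[[0,0,0],[0,-0.0115,-0.005],1],[[0,0,0],[0,-0.0125,-0.002],1],[[0,0,0],[0,-0.0125,-0.002],1],[[0,0,0],[0,0,0],1]]'
python3 -c "
from h import *
go(580,70,158,-.025)"
```

```text
clock: 14.23
eef_pos: [580.9, 22.7, 145.5]
tool_rot: [3.141, -0.001, -0.025]
force: [0.4, -1.7, -1.8]
width: 0.0
gripper_force: 0.8
clock: 14.65
eef_pos: [581.7, 74.2, 158.6]
tool_rot: [-3.139, -0.0, -0.021]
force: [0.3, 0.9, -0.5]
width: -0.3
gripper_force: 0.0
turn 0.25 shift [-1.6  4.2  0.6] pos [581.7  74.2 158.6] rot [-3.1388e+00 -2.0000e-04 -2.0600e-02] F [ 0.34  0.94 -0.46] T [ 0.03 -0.01  0.01] w -0.3 t 14.65
```

```bash
python3 -m handwheel '[[[0,0,0],[0,-0.010,0.001],1],[[0,0,0],[0,-0.0125,0.001],1],[[0,0,0],[0,-0.012,0.003],1],[[0,0,0],[0,-0.012,0.003],1]]'
python3 -m handwheel '[[[0,0,0],[0,-0.0115,0.005],1],[[0,0,0],[0,-0.0115,0.006],1],[[0,0,0],[0,-0.010,0.008],1],[[0,0,0],[0,-0.010,0.008],1]]'
python3 -m handwheel '[[[0,0,0],[0,-0.008,0.009],1],[[0,0,0],[0,-0.008,0.009],1],[[0,0,0],[0,-0.007,0.009],1],[[0,0,0],[0,-0.005,0.006],1],[[0,0,0],[0,0,0],1]]'
python3 -c "
from h import *
go(580,190,88,-.025)"
```

```text
clock: 14.98
eef_pos: [583.2, 117.5, 150.2]
tool_rot: [-3.141, -0.001, -0.025]
force: [1.4, -1.1, 3.1]
width: -0.2
gripper_force: 1.4
clock: 15.32
eef_pos: [583.7, 160.7, 122.3]
tool_rot: [-3.141, 0.0, -0.024]
force: [0.0, 0.4, 3.1]
width: -0.0
gripper_force: 1.1
clock: 15.73
eef_pos: [583.8, 186.8, 88.7]
tool_rot: [3.14, 0.002, -0.025]
force: [0.3, -0.1, 0.3]
width: -0.2
gripper_force: 0.0
turn 0.02 shift [-3.9 -3.1  0.7] pos [583.8 186.8  88.7] rot [ 3.1399e+00  2.1000e-03 -2.4700e-02] F [ 0.28 -0.14  0.26] T [-0.05  0.02  0.02] w -0.2 t 15.7333
```

Lid followed (3 N upward). Press down to its stop.

```bash
python3 -m handwheel '[[[0,0,0],[0,0,0.002],1],[[0,0,0],[0,0,0],1],[[0,0,0],[0,0,0],1]]'
python3 -m handwheel '[[[0,0,0],[0,0,0.001],1],[[0,0,0],[0,0,0],1],[[0,0,0],[0,0,0],1]]'
python3 -m handwheel '[[[0,0,0],[0,0,0.001],1],[[0,0,0],[0,0,0],1],[[0,0,0],[0,0,0],1]]'
```

```text
clock: 15.98
eef_pos: [584.5, 186.4, 88.2]
tool_rot: [3.141, 0.0, -0.026]
force: [0.3, -0.3, 0.0]
width: 0.1
gripper_force: 0.4
clock: 16.23
eef_pos: [584.5, 186.4, 88.1]
tool_rot: [-3.141, 0.0, -0.026]
force: [-2.4, -1.2, 8.2]
width: -0.0
gripper_force: 3.7
clock: 16.48
eef_pos: [584.5, 186.5, 88.0]
tool_rot: [-3.141, 0.0, -0.026]
force: [-4.1, -1.7, 15.4]
width: -0.1
gripper_force: 7.0
```

```bash
python3 -m handwheel '[[[0,0,0],[0,0,-0.02],1],[[0,0,0],[0,0,-0.035],1],[[0,0,0],[0,0,-0.035],1],[[0,0,0],[0,0,-0.035],1],[[0,0,0],[0,0,-0.035],1]]'
for i in 1 2 3; do python3 -m handwheel '[[[0,0,0],[-0.01,0.033,0],1],[[0,0,0],[-0.01,0.033,0],1],[[0,0,0],[-0.01,0.033,0],1],[[0,0,0],[-0.01,0.033,0],1],[[0,0,0],[-0.01,0.033,0],1]]' | head -2; done
python3 -m handwheel '[[[0,0,0],[0,0,0],1],[[0,0,0],[0,0,0],1]]'
python3 - <<'E'
from h import *
t=ctrl.get_image('top');s=ctrl.get_image('side')
def T(X,p=(571.35,162.2,-.0233)): c,sn=np.cos(p[2]),np.sin(p[2]);return np.array([p[0]+c*X[0]-sn*X[1],p[1]+sn*X[0]+c*X[1],X[2]])
# colours on the shut lid (grid), along its z=88 top
for n,im in(("t",t),("s",s)):
    g=[[im["pixels"][int(v+.5),int(u+.5)].tolist() for u,v in [proj(im,T((x,y,88)))[0]]][0] for x in(-70,0,60,120) for y in(-50,0,50)]
    print(n,g)
# lever tab: dark blob
for n,im in(("t",t),("s",s)):
    c=proj(im,T((-158,0,48)))[0];x,y=c.astype(int);R=im["pixels"][y-14:y+15,x-14:x+15].max(2)
    v,u=np.nonzero(R<45);print(n,"lever px",u.mean()+x-14,v.mean()+y-14,len(u),"expect down/up",c.round(1),proj(im,T((-158,0,76)))[0].round(1))
print(plane(t,[r[0] for r in cans(t,(215,175,370,290))],49).round(0).tolist(), cans(t,(215,175,370,290)))
E
```

```text
clock: 16.9
eef_pos: [584.2, 186.5, 247.7]
tool_rot: [3.141, 0.001, -0.026]
force: [0.9, 0.4, 1.0]
width: 0.0
gripper_force: 0.0
clock: 17.32
eef_pos: [529.5, 21.7, 246.3]
clock: 17.73
eef_pos: [475.3, -142.0, 246.3]
clock: 18.15
eef_pos: [421.1, -305.6, 246.2]
clock: 18.32
eef_pos: [420.6, -306.4, 246.2]
tool_rot: [3.141, 0.0, -0.031]
force: [0.1, 1.7, -0.1]
width: -0.2
gripper_force: 0.0
t [[126, 134, 136], [126, 133, 136], [126, 132, 134], [127, 130, 133], [127, 131, 137], [124, 131, 132], [125, 132, 134], [126, 130, 134], [126, 132, 135], [125, 128, 133], [125, 131, 134], [124, 129, 132]]
s [[172, 180, 184], [169, 177, 183], [167, 174, 178], [171, 177, 181], [171, 178, 184], [162, 171, 176], [172, 178, 182], [172, 178, 181], [165, 173, 177], [171, 176, 180], [172, 177, 182], [168, 174, 177]]
t lever px 148.99408284023667 286.37278106508876 169 expect down/up [148.9 286.4] [146.4 286.2]
s lever px nan nan 0 expect down/up [268.7 320.7] [268.9 315.8]
[[540.0, -90.0, 49.0], [560.0, -206.0, 49.0]] [((243.55404663085938, 232.82432556152344), (59.67683029174805, 16.27549934387207), 80.53767395019531), ((286.605712890625, 222.89187622070312), (59.557865142822266, 16.700109481811523), 79.87532806396484)]<stdin>:11: RuntimeWarning: Mean of empty slice.
  ret = ret.dtype.type(ret / rcount)
```

```bash
python3 -c "
from cell import ctrl
print(ctrl.finish_job())"
```

```text
the job is handed in; nothing more can be done
None
```

I laid the full canister in the bay, pressed the lock lever to its stop, shut the lid and handed the job in at about 18 s: I hefted only canister C, which pulled about 3.5 N (an empty would pull about 1.1 N), so the other two stayed lying in the rack unmoved, and nothing came near the dishes or the cup.

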